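# Hold a cast tissue block in the datum corner of a block imager

### The job

Get the block imager ready on its key console: press the green key (power), then the yellow one (lamp), then the blue one (blank shot of the bare stage), each right down and let up again before the next, and leave the red key alone. Then bring the amber block from the tray, just as it lies with its white back up, lay it gently on the imager's stage with a long side along the fence and an end against the steel stop, and hold it there for the exposure with one steady thumb-firm diagonal push, down onto the stage and against the fence at once. Finish while you are still holding it so, and leave the green block, the bottles and the dish where they are.

Things in the scene. Friction and masses are not known exactly. Their poses are not given: they have to be found in the camera images.
- imager: The block imager, an inverted digital microscope: a cream case 240 mm (x) by 200 mm (y) with a black stage on top, 120 mm high to the stage's top face; fixed to the bench. Origin: centre of its underside. Its x points from its front (towards the robot) to its back, where the fence is; y to its left; z up. Its yaw is within 0.15 rad of the robot's.
- stage: Its black stage plate, 226 mm (x) by 190 mm (y), flat, rigid. Origin: centre of the TOP face (120 mm above the bench), axes as the imager's. A round glass window 32 mm across, flush with the plate, is centred at x = 25 mm, y = 0; the seated block covers it.
- fence: The aluminium fence, a straight rigid bar fixed on the stage along y, 180 mm long, 14 mm thick, 10 mm high. Origin: middle of its face towards the robot, at the level of the stage's top; x points into the bar (the direction in which to push), y along the bar. It lies 50 mm behind the stage's origin.
- stop: Steel stop, fixed at the left (+y) part of the fence; 10 mm high, 22 mm wide in y, reaching 44 mm from the fence towards the robot; over the fence a brass thumbscrew rises 24.5 mm above the stage. Origin: where its -y face (the block's end goes here) meets the fence's face, at stage level; axes as the fence's. A seated block's centre is 25 mm in -x and 35 mm in -y of it.
- amber_block: The work: an amber resin block with a white back on top, 50 mm (x) by 70 mm (y) by 40 mm high, about 165 g (0.12 to 0.22 kg), loose. Origin: centre of its underside; z up. Half a turn about z makes no difference.
- green_block: A block of the same size in dark green resin with a dark grey back, on the same tray; leave it.
- tray: Steel specimen tray on which both blocks stand, fixed, 150 mm (x) by 200 mm (y), rim 12 mm high, its floor 5 mm above the bench. Origin: centre of its underside. The blocks stand 50 mm or so either side of its centre along its y, amber on either side.
- console: The key console, a cream box fixed to the bench, 100 mm (x) by 200 mm (y), keys on its flat top 30 mm high; behind the keys (+x) a hood with a display rises to 47 mm, its front 20 mm behind the centre. Origin: centre of its underside. Console and tray stand one on either side of the imager and may change sides.
- key_green_top (a point): Middle of the green key's top. The keys are round, 22 mm across, in a row along the console's y, 44 mm apart: from left (+y) to right green, yellow, blue, red. They press straight down.
- key_yellow_top (a point): Middle of the yellow key's top.
- key_blue_top (a point): Middle of the blue key's top.
- key_red_top (a point): Middle of the red key's top; not to be pressed.
- key_green (a joint): Green key: 0 = up, 0.005 = fully down (m). It springs back; fully down takes about 4 N.
- key_yellow (a joint): Yellow key, likewise.
- key_blue (a joint): Blue key, likewise.
- key_red (a joint): Red key, likewise; leave it.
- dropper: White dropper bottle, 40 mm across, 135 mm tall, standing loose behind the console or the tray. Origin: centre of its underside.
- reagent: Small white bottle with a blue band, 44 mm across, 100 mm tall, standing loose behind the console or the tray. Origin: centre of its underside.
- petri: Closed dish of red agar, 92 mm across, 16 mm high, loose on the bench at the robot's left front. Origin: centre of its underside.
Mind the look-alikes: they are no part of the job. Leave any pink or purple look-alike of the amber_block alone.

How it is judged:
On the way, in this order (a step that is already met when the one before it is completed fails the run):
1. green key pressed right down, alone, with the stage bare (value of joint key_green above 0.0038 m and value of joint each of key_yellow, key_blue, key_red below 0.0015 m and horizontal distance between amber_block and imager above 0.15 m), for 0.04 s.
2. then the yellow key, alone, with the stage bare (value of joint key_yellow above 0.0038 m and value of joint each of key_green, key_blue, key_red below 0.0015 m and horizontal distance between amber_block and imager above 0.15 m), for 0.04 s.
3. then the blue key, alone, with the stage bare (value of joint key_blue above 0.0038 m and value of joint each of key_green, key_yellow, key_red below 0.0015 m and horizontal distance between amber_block and imager above 0.15 m), for 0.04 s.
4. the amber block pressed on the stage and against the fence together (contact force between amber_block and stage above 5 N and contact force between amber_block and fence above 2 N), for 0.2 s.
At the end, for the whole second after the job is handed in: Through the last second the fingers hold the amber block flat (0.03 rad) on the stage, square to the fence (0.04 rad), within 2.5 mm of the fence and 3 mm of the stop, still, bearing on the stage with 5 to 45 N, on the fence with 2 to 45 N, on the stop with under 45 N; all keys up (all of step 4 and contact force between the fingers and amber_block above 3 N and contact force between amber_block and stage below 45 N and contact force between amber_block and fence below 45 N and contact force between amber_block and stop below 45 N and x of amber_block in the frame of stop between -0.0275 and -0.023 m and y of amber_block in the frame of stop between -0.038 and -0.033 m and z of amber_block in the frame of stage between -0.002 and 0.002 m and angle between the x axis of amber_block and the x axis of fence, either way round below 0.04 rad and angle between amber_block's own z axis and vertical below 0.03 rad and linear speed of amber_block below 0.005 m/s and value of joint each of key_green, key_yellow, key_blue, key_red below 0.0015 m); the arm keeps its last pose, push and grip.
It fails at once if the red key pressed (value of joint key_red above 0.0025 m).
It fails at once if two keys down at once (value of joint each of key_green, key_yellow above 0.0025 m or value of joint each of key_green, key_blue above 0.0025 m or value of joint each of key_green, key_red above 0.0025 m or value of joint each of key_yellow, key_blue above 0.0025 m or value of joint each of key_yellow, key_red above 0.0025 m or value of joint each of key_blue, key_red above 0.0025 m).
It fails at once if the block forced (over 100 N) against stage, fence or stop (contact force between amber_block and stage above 100 N or contact force between amber_block and fence above 100 N or contact force between amber_block and stop above 100 N).
It fails at once if a bystander pushed or tipped: green block, bottles or dish moved over 20 mm (distance of any of dropper, reagent, petri, green_block from where it was at the start of the episode above 0.02 m or angle between any of dropper, reagent, petri, green_block's own z axis and vertical above 0.3 rad).
It also fails if it takes over 72 s, if anything falls off the work surface, if the arm or the gripper's body presses on something with over 40 N, if the wrist force passes 120 N, or if a joint passes its speed limit or range.

### The arm

A 6-joint arm with a two-finger parallel gripper is mounted at the origin on the work surface. World frame = base frame: x ahead of the robot, y to its left, z up, the work surface at z = 0. Lengths are in m, angles in rad, forces in N, time in s.
With the tool pointing down it reaches from about 0.3 to 0.775 m from the base axis. Payload 14.6 kg.
Tool frame: the origin (TCP) lies at the very end of the fingers, on their centre line; the grasp point (between the pads) lies manip.hold_point_z behind it (manip.hold_point_z is the distance from the TCP to the grasp point, in m); z points along the fingers, y is the line along which they close (so a half turn about z gives the same grasp; the last joint's range is limited). The gripper opens to 85 mm and grips with 20 to 120 N. Pads are 22 mm wide; open, the fingers measure 114 mm over their backs; the gripper's body (76 mm by 85 mm) begins 54 mm behind the grasp point. The pads swing forward as they close: fully open they stand 13 mm farther back than shut.
Start: joints at [-1.307, 0.3, 1.521, -0, 1.321, -0.067], TCP at [0.179, -0.52, 0.231] pointing down, gripper open.
Joint ranges: [-3.03, 3.03], [-0.79, 2.21], [0.23, 2.52], [-1.04, 4.18], [0, 3.07], [-2.55, 2.55]. Speed limits (rad/s): [2.22, 2.22, 2.57, 3.14, 3.14, 3.14].

### API

Orientations are given as [roll, pitch, yaw] about the fixed x, y, z axes, in that order (R = Rz(yaw) Ry(pitch) Rx(roll)).
In Python, from plant import manip gives the robot as it stands.
- The arm moves only by the shell command python3 -m crank 'ROWS' [OPENING] [FORCE]. ROWS is JSON, a list of rows, each a list of 6 numbers: the shift along the world's x, y, z in mm, then the turn, a rotation vector about the world's x, y, z in degrees. A call has exactly 10 rows; each row is the pose to reach, as a shift and turn from the pose commanded when the call began; what a row does not reach only later rows make up. A row lasts 1/10 s, in which the tool goes at most 50 mm and 8.59 degrees, less where a joint would pass 70% of its speed; a pose out of reach is approached as far as the arm can. A call with a gripper value outside its range is refused whole. OPENING is the closure, from -1 (fully open) to 1 (shut), set as the call begins (- or left out, the last holds). The fingers move at their own pace and stop on an object; FORCE is the grip in N (left out, the last holds). Time passes only in rows, so rows that repeat a pose let the fingers close, or fill a call up. It gives the time, the measured TCP pose, the force, the opening and the grip force at its end, in the units of the state.
- manip.get_obs(): the state, without advancing time (a new reading comes with each control period).
- manip.grab_frame(name): name is "side" or "top" or "wrist"; returns a dict with "frame" (420x560x3 uint8, blue, green, red), "intrinsics" (3x3 intrinsics, pixels), "k1" (the pictures are not rectified: a ray, as slopes to the right and down, at radius r is drawn at 1 + k1 r^2 times it, then the intrinsics apply), "T" (4x4, takes a point from camera to world coordinates). Camera axes: x right, y down, z forward; pixel columns grow to the right and rows downward; lengths in m; the calibration is good to about 2 mm. A picture is of the moment at which its call begins. There is no depth.
- manip.hand_in(): hands the job in; it is judged then, once.
Trained networks look in a picture, given as the dict that the camera call returned (one of the last four; its "shot" number tells which), for a name from the list of things; names that differ only in an ending like _2 or _b are one class to them, and where a whole thing is asked for, a point or a joint stands for the part that bears it (a point fixed in the world has none). Each returns a list of dicts, best first, with "p" (0 to 1); they miss things now and then, are a little off and sometimes report something else, mostly with a low value. They report only what shows in the picture. A call takes as long as a camera call. They do not tell look-alikes from the thing itself.
- manip.search_frame(picture, query): "bbox" ([centre column, centre row, width, height] in pixels, round what is visible of it).
The state is a dict: "t": time; "joint_positions": joint angles; "qvel": joint speeds; "tau": joint torques, N m; "ee_pos": TCP position; "tool_rot": TCP orientation; "ft_force": force on the tool from outside, world axes, zero at the start; "moment": the same for the moment, N m; "width": finger opening in m; "finger_force": force on a finger pad.
Only numpy, scipy, OpenCV 4.12 (cv2) and the standard library are available. Lean on these libraries where they do the work, as an engineer would, in place of code of your own. Each camera call takes 0.05 s, during which the arm holds its last target. There are 200 camera calls.

## Working session

There is one attempt and no reset: what is moved stays moved. The work goes in short steps, Python scripts to look and compute and a shell command to move; the robot and the scene stay as the last step left them, time stands still between calls to the robot, and variables do not carry over. Pictures are saved under pics/ and viewed, at most 10 in all, crops included, and the job is handed in when it is done.

```bash
ls; mkdir -p pics; cat > h.py <<'E'
import numpy as np, cv2
from plant import manip
def px2ray(f,u,v):
    K=np.array(f["intrinsics"]);k=f["k1"]
    d=np.array([(u-K[0,2])/K[0,0],(v-K[1,2])/K[1,1]]);s=d.copy()
    for _ in range(30): s=d/(1+k*(s@s))
    T=np.array(f["T"]); return T[:3,3],T[:3,:3]@np.array([s[0],s[1],1])
def at_z(f,u,v,z):
    o,r=px2ray(f,u,v); return o+r*(z-o[2])/r[2]
def proj(f,p):
    T=np.array(f["T"]);K=np.array(f["intrinsics"]);c=T[:3,:3].T@(np.array(p)-T[:3,3]);s=c[:2]/c[2];s=s*(1+f["k1"]*(s@s))
    return K[0,0]*s[0]+K[0,2],K[1,1]*s[1]+K[1,2]
E
python3 - <<'E'
from h import *
import pickle
print(manip.hold_point_z,manip.get_obs())
fs={}
for n in("top","side"):
    f=manip.grab_frame(n);fs[n]=f;cv2.imwrite(f"pics/{n}0.png",f["frame"])
    print(n,np.round(f["T"],3).tolist(),f["k1"],np.array(f["intrinsics"]).tolist())
    for q in("amber_block","key_green_top","key_blue_top","stop","imager","tray","console"):
        print(q,[(np.round(b["bbox"]).tolist(),round(b["p"],2)) for b in manip.search_frame(f,q)[:3]])
pickle.dump(fs,open("f0.pkl","wb"))
cv2.imwrite("pics/a.png",cv2.resize(fs["top"]["frame"],(800,600),interpolation=cv2.INTER_CUBIC))
E
```

```text
pics
0.0187 {'t': 0.0, 'joint_positions': array([-1.30657949e+00,  3.00465368e-01,  1.52165404e+00, -3.67909290e-05,
        1.32069565e+00, -6.66031135e-02]), 'qvel': array([ 0.00158582, -0.00157913, -0.00021529, -0.00182389, -0.00030069,
        0.00124918]), 'tau': array([-1.44403744e-03, -5.43501914e+01, -3.61791873e+01, -1.22044780e-04,
        3.98823962e-03,  2.00363178e-05]), 'ee_pos': array([ 0.1785691 , -0.51992819,  0.2306936 ]), 'tool_rot': array([-3.14037059e+00, -4.57996639e-05,  3.30829052e-01]), 'ft_force': array([ 0.55620982,  0.1485927 , -0.58395395]), 'moment': array([-0.03131467,  0.00847987, -0.03302443]), 'finger_force': 0.0, 'width': 0.08536552373792407}
top [[-0.001, -0.99, 0.14, 0.388], [-1.0, -0.0, -0.008, -0.018], [0.008, -0.14, -0.99, 1.17], [0.0, 0.0, 0.0, 1.0]] -0.09284468540864645 [[440.73014351616706, 0.0, 284.2244310733392], [0.0, 440.73014351616706, 211.73530511218874], [0.0, 0.0, 1.0]]
amber_block [([364.0, 286.0, 29.0, 22.0], 0.75), ([412.0, 289.0, 26.0, 32.0], 0.71), ([455.0, 280.0, 23.0, 33.0], 0.71)]
key_green_top [([373.0, 218.0, 27.0, 21.0], 0
[... 361 characters left out ...]
0], 0.74)]
side [[-0.985, -0.108, 0.133, 0.307], [-0.171, 0.677, -0.716, 1.112], [-0.013, -0.728, -0.685, 1.197], [0.0, 0.0, 0.0, 1.0]] -0.16807405312887105 [[495.11932372195525, 0.0, 276.98839567195967], [0.0, 495.11932372195525, 203.24825553509785], [0.0, 0.0, 1.0]]
amber_block [([332.0, 188.0, 14.0, 20.0], 0.84), ([287.0, 170.0, 17.0, 19.0], 0.76), ([337.0, 165.0, 20.0, 14.0], 0.53)]
key_green_top []
key_blue_top [([267.0, 201.0, 79.0, 45.0], 0.49)]
stop [([285.0, 175.0, 19.0, 17.0], 0.24)]
imager [([268.0, 213.0, 77.0, 70.0], 0.91)]
tray [([287.0, 167.0, 42.0, 31.0], 0.95), ([266.0, 310.0, 11.0, 6.0], 0.55)]
console [([260.0, 308.0, 54.0, 71.0], 0.75), ([288.0, 168.0, 38.0, 30.0], 0.25)]
```

View pics/a.png

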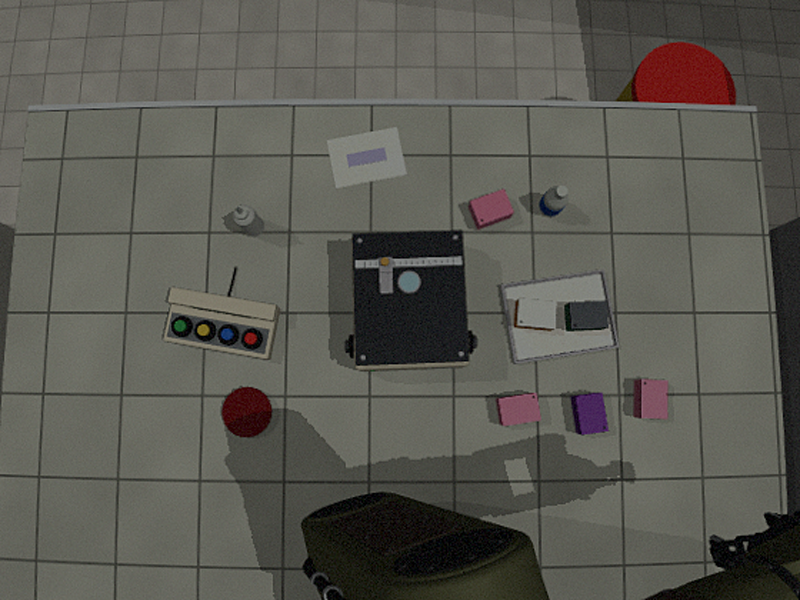

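View pics/side0.png

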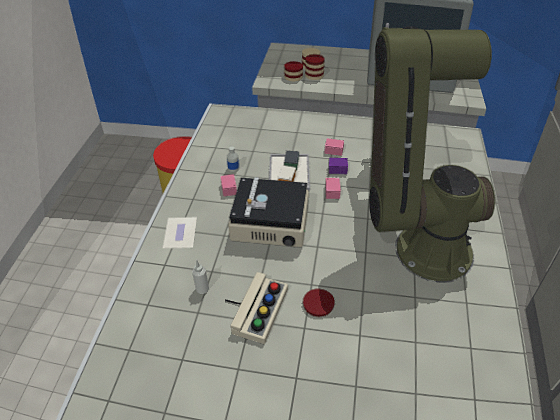

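The top view (800x600 scale) shows the console at the left, with green (180,327), yellow (204,331), blue (228,335) and red (252,339). The imager is at (410,300), with its stop at (386,275) and the window at (409,282). The tray is at the right.

Block candidates:
- White-backed block (538,314) on the tray.
- Dark green block (587,316) on the tray.
- Pink or purple blocks at (490,208), (519,408), (590,413) and (651,398), off the tray.

The white-backed one fits the amber block, since it is on the tray with a white top and an amber side. I'll confirm that in a crop.

```bash
python3 - <<'E'
from h import *
import pickle
fs=pickle.load(open("f0.pkl","rb"));f=fs["top"];im=f["frame"]
a=cv2.resize(im[185:260,345:440],None,fx=6,fy=6,interpolation=cv2.INTER_CUBIC)
b=cv2.resize(im[155:265,235:345],None,fx=4,fy=4,interpolation=cv2.INTER_CUBIC)
c=np.zeros((450+0,570+0,3),np.uint8);c[:a.shape[0],:a.shape[1]]=a
cv2.imwrite("pics/amber.png",a)
cv2.imwrite("pics/stage.png",b)
hsv=cv2.cvtColor(im,cv2.COLOR_BGR2HSV)
ks=[]
for n,(x,y) in dict(g=(180,327),y=(204,330),b=(228,335),r=(252,339)).items():
    x,y=int(x*.7),int(y*.7);w=hsv[y-8:y+9,x-8:x+9]
    h0=int(np.median(hsv[y-1:y+2,x-1:x+2,0]))
    dh=np.abs((w[...,0].astype(int)-h0+90)%180-90)
    m=((dh<12)&(w[...,1]>110)&(w[...,2]>50)).astype(np.uint8)
    k,l,s,ce=cv2.connectedComponentsWithStats(m); i=1+np.argmax(s[1:,4]);u,v=ce[i]+[x-8,y-8]
    p=at_z(f,u,v,.036);ks.append(p);print(n,u,v,s[i,4],p.round(4))
d=ks[3]-ks[0];print(np.linalg.norm(d)/3,np.arctan2(d[0],-d[1]))
E
```

```text
g 125.5 227.5 52 [0.5058 0.3863 0.036 ]
y 142.03389830508473 230.5593220338983 59 [0.4979 0.342  0.036 ]
b 158.53571428571428 233.44642857142858 56 [0.4904 0.2982 0.036 ]
r 175.0 236.5 60 [0.4826 0.2548 0.036 ]
0.04451873444930316 -0.17431869968571248
```

View pics/amber.png

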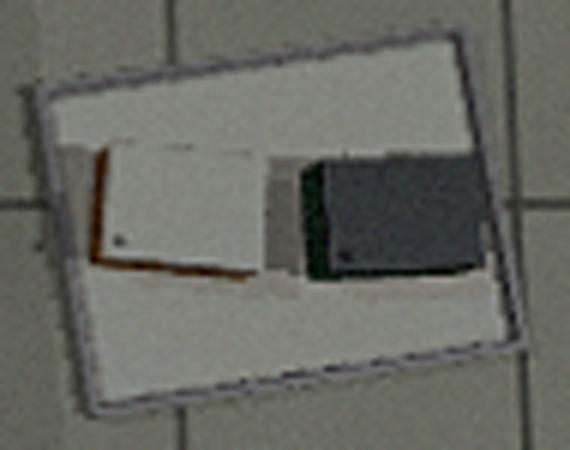

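View pics/stage.png

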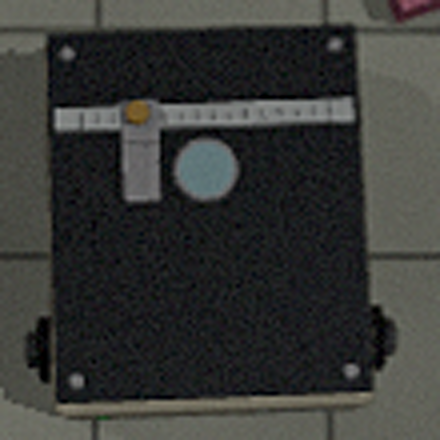

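The crop confirms it: white top with amber sides at (100,210), next to the dark green block at (400,215). The key estimates have the right pitch (44.5 mm against 44), so I'll move to the green key.

```bash
python3 -m crank '[[160,450,0,0,0,-29],[160,450,0,0,0,-29],[160,450,0,0,0,-29],[160,450,0,0,0,-29],[160,450,0,0,0,-29],[160,450,0,0,0,-29],[160,450,0,0,0,-29],[160,450,0,0,0,-29],[160,450,0,0,0,-29],[160,450,0,0,0,-29]]' 1 60
python3 -m crank '[[167,456,-100,0,0,0],[167,456,-100,0,0,0],[167,456,-100,0,0,0],[167,456,-100,0,0,0],[167,456,-100,0,0,0],[167,456,-100,0,0,0],[167,456,-100,0,0,0],[167,456,-100,0,0,0],[167,456,-100,0,0,0],[167,456,-100,0,0,0]]'
python3 - <<'E'
from h import *
o=manip.get_obs();print(o['ee_pos'],o['tool_rot'],o['ft_force'],o['width'])
f=manip.grab_frame("wrist");cv2.imwrite("pics/w1.png",f["frame"])
for n,p in dict(g=(.5058,.3863,.036),r=(.4826,.2548,.036),tcp=o['ee_pos']).items(): print(n,proj(f,p))
E
```

```text
t: 1.8
ee_pos: [0.339, -0.0675, 0.2316]
tool_rot: [-3.141, -0.001, -0.174]
ft_force: [0.2, -1.3, 0.1]
width: 0.0003
finger_force: 0.0
t: 2.8
ee_pos: [0.5059, 0.388, 0.1305]
tool_rot: [3.142, 0.0, -0.175]
ft_force: [1.0, -0.0, 0.1]
width: 0.0002
finger_force: 0.0
[0.50589144 0.38803001 0.13054159] [ 3.14152516e+00  4.83209237e-05 -1.74886803e-01] [ 0.96579404 -0.01318644  0.11363187] 0.0002048222965812712
g (np.float64(276.20711352049733), np.float64(209.30384334282832))
r (np.float64(438.39969618657176), np.float64(209.1306362806191))
tcp (np.float64(274.77831354769216), np.float64(258.6301531111472))
```

View pics/w1.png

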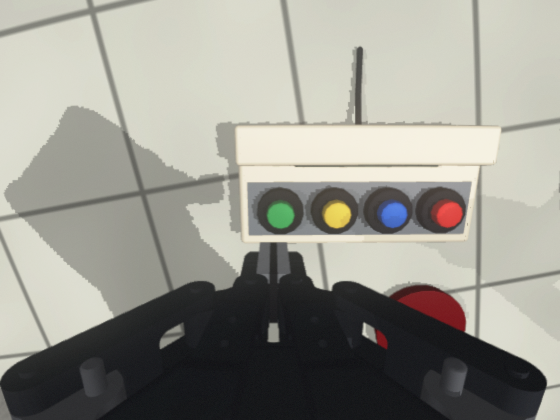

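The wrist view shows the green key at (281,215), yellow (337,215), blue (394,214) and red (449,213). They are spread wider than predicted, so the key tops are higher than I assumed. I'll triangulate with the top view.

```bash
python3 - <<'E'
from h import *
import pickle
f=pickle.load(open("f0.pkl","rb"))["top"];w=manip.grab_frame("wrist")
hsv=cv2.cvtColor(w["frame"],cv2.COLOR_BGR2HSV)
T=[(125.5,227.5),(142.03,230.56),(158.54,233.45),(175,236.5)]
for (x,y),t in zip([(281,215),(337,215),(394,214),(449,213)],T):
    h0=int(np.median(hsv[y-1:y+2,x-1:x+2,0]));W=hsv[y-22:y+23,x-22:x+23]
    m=((np.abs((W[...,0].astype(int)-h0+90)%180-90)<12)&(W[...,1]>110)).astype(np.uint8)
    k,l,s,ce=cv2.connectedComponentsWithStats(m);i=1+np.argmax(s[1:,4]);u,v=ce[i]+[x-22,y-22]
    o1,r1=px2ray(w,u,v);o2,r2=px2ray(f,*t)
    s_=np.linalg.lstsq(np.c_[r1,-r2],o2-o1,rcond=None)[0];a,b=o1+r1*s_[0],o2+r2*s_[1]
    print(s[i,2:5],u.round(1),v.round(1),a.round(4),b.round(4),at_z(w,u,v,.042).round(4))
E
```

```text
[ 27  26 528] 285.7 215.6 [0.5035 0.3836 0.0474] [0.5046 0.3824 0.047 ] [0.5019 0.3837 0.042 ]
[ 30  29 674] 342.4 214.1 [0.4963 0.34   0.0446] [0.497  0.3393 0.0445] [0.4954 0.3395 0.042 ]
[ 29  27 586] 399.8 214.7 [0.4885 0.2961 0.0461] [0.4895 0.2954 0.046 ] [0.487  0.2945 0.042 ]
[ 32  29 716] 453.7 213.6 [0.4814 0.2529 0.0448] [0.4819 0.2527 0.0448] [0.4803 0.2513 0.042 ]
```

```bash
python3 -m crank '[[-2,-5,-40,0,0,0],[-2,-5,-75,0,0,0],[-2,-5,-79,0,0,0],[-2,-5,-80,0,0,0],[-2,-5,-81,0,0,0],[-2,-5,-82,0,0,0],[-2,-5,-83,0,0,0],[-2,-5,-84,0,0,0],[-2,-5,-84,0,0,0],[-2,-5,-84,0,0,0]]'
```

```text
t: 3.9
ee_pos: [0.5039, 0.381, 0.0477]
tool_rot: [-3.141, -0.001, -0.175]
ft_force: [1.3, 1.8, 3.4]
width: 0.0
finger_force: 1.5
```

```bash
python3 -m crank '[[0,0,-1,0,0,0],[0,0,-2,0,0,0],[0,0,-2,0,0,0],[0,0,-2,0,0,0],[0,0,-2,0,0,0],[0,0,-2,0,0,0],[0,0,-2,0,0,0],[0,0,-2,0,0,0],[0,0,-2,0,0,0],[0,0,-2,0,0,0]]'
python3 -m crank '[[0,0,-1,0,0,0],[0,0,-2,0,0,0],[0,0,-2,0,0,0],[0,0,-2,0,0,0],[0,0,-2,0,0,0],[0,0,-2,0,0,0],[0,0,-2,0,0,0],[0,0,-2,0,0,0],[0,0,-2,0,0,0],[0,0,-2,0,0,0]]'
```

```text
t: 4.9
ee_pos: [0.5039, 0.381, 0.046]
tool_rot: [-3.141, -0.001, -0.175]
ft_force: [1.0, -0.6, 9.0]
width: 0.0002
finger_force: 4.5
t: 5.9
ee_pos: [0.5041, 0.3812, 0.0457]
tool_rot: [-3.14, -0.001, -0.175]
ft_force: [-7.1, -5.6, 25.3]
width: -0.0
finger_force: 12.7
```

```bash
python3 -m crank '[[0,0,4,0,0,0],[0,0,4,0,0,0],[0,0,4,0,0,0],[0,0,4,0,0,0],[0,0,4,0,0,0],[0,0,4,0,0,0],[0,0,4,0,0,0],[0,0,4,0,0,0],[0,0,4,0,0,0],[0,0,4,0,0,0]]'
python3 -m crank '[[0,0,2,0,0,0],[0,0,2,0,0,0],[0,0,2,0,0,0],[0,0,2,0,0,0],[0,0,2,0,0,0],[0,0,2,0,0,0],[0,0,2,0,0,0],[0,0,2,0,0,0],[0,0,2,0,0,0],[0,0,2,0,0,0]]'
```

```text
t: 6.9
ee_pos: [0.5036, 0.3808, 0.0473]
tool_rot: [3.142, 0.0, -0.175]
ft_force: [1.4, 1.8, 2.9]
width: -0.0
finger_force: 1.6
t: 7.9
ee_pos: [0.5036, 0.3808, 0.0492]
tool_rot: [3.141, 0.0, -0.175]
ft_force: [-1.6, -1.0, 2.5]
width: 0.0003
finger_force: 1.0
```

```bash
python3 -m crank '[[0,0,2,0,0,0],[0,0,2,0,0,0],[0,0,2,0,0,0],[0,0,2,0,0,0],[0,0,2,0,0,0],[0,0,2,0,0,0],[0,0,2,0,0,0],[0,0,2,0,0,0],[0,0,2,0,0,0],[0,0,2,0,0,0]]'
python3 - <<'E'
from h import *
F=[manip.get_obs()['ft_force']];print(F)
f=manip.grab_frame("wrist");cv2.imwrite("pics/w2.png",f["frame"])
E
```

```text
t: 8.9
ee_pos: [0.5036, 0.3808, 0.0513]
tool_rot: [-3.142, 0.0, -0.175]
ft_force: [-0.1, -0.9, 0.6]
width: 0.0001
finger_force: 0.0
[array([-0.12885854, -0.91987356,  0.55572204])]
```

The force profile shows a spring key, with its top at about 0.0508 and full stop at about 0.0458, so green was pressed and released. Next are yellow and blue, each moved by (-7.7, -43.3) mm.

```bash
python3 -m crank '[[0,0,12,0,0,0],[-4,-22,12,0,0,0],[-8,-43,12,0,0,0],[-8,-43,4,0,0,0],[-8,-43,0,0,0,0],[-8,-43,-3,0,0,0],[-8,-43,-6,0,0,0],[-8,-43,-8,0,0,0],[-8,-43,-8,0,0,0],[-8,-43,-8,0,0,0]]'
python3 -m crank '[[0,0,0,0,0,0],[0,0,4,0,0,0],[0,0,10,0,0,0],[0,0,20,0,0,0],[-8,-43,20,0,0,0],[-8,-43,12,0,0,0],[-8,-43,8,0,0,0],[-8,-43,3,0,0,0],[-8,-43,0,0,0,0],[-8,-43,0,0,0,0]]'
python3 -m crank '[[0,0,0,0,0,0],[0,0,0,0,0,0],[0,0,4,0,0,0],[0,0,10,0,0,0],[0,0,20,0,0,0],[0,0,60,0,0,0],[0,0,110,0,0,0],[0,0,160,0,0,0],[0,0,200,0,0,0],[0,0,200,0,0,0]]'
```

```text
t: 9.95
ee_pos: [0.4959, 0.3384, 0.0456]
tool_rot: [-3.141, -0.001, -0.175]
ft_force: [-11.8, -7.8, 27.4]
width: 0.0002
finger_force: 13.6
t: 10.95
ee_pos: [0.4881, 0.2955, 0.0455]
tool_rot: [-3.141, -0.001, -0.175]
ft_force: [-11.8, -10.3, 30.0]
width: -0.0001
finger_force: 15.0
t: 11.95
ee_pos: [0.4889, 0.2959, 0.2497]
tool_rot: [-3.136, -0.008, -0.175]
ft_force: [0.1, 0.5, -0.5]
width: -0.0003
finger_force: 0.0
```

All three keys bottomed and came back up. Next I'll work out the block and stage from the top view.

```bash
python3 - <<'E'
from h import *
import pickle
f=pickle.load(open("f0.pkl","rb"))["top"]
A=lambda x,y,z:at_z(f,345+x/6,185+y/6,z)[:2]
S=lambda x,y,z:at_z(f,235+x/4,155+y/4,z)[:2]
c=[A(*p,.045) for p in[(107,147),(268,155),(263,268),(102,260)]];print(np.round(c,4),np.mean(c,0).round(4))
for a,b in((0,1),(3,2)): d=c[a]-c[b];print("yaw y-axis",np.arctan2(-d[0],d[1]),np.linalg.norm(d))
print("win",S(206,170,.12).round(4),"stopcorner",S(161,126,.13).round(4))
d=S(56,131,.13)-S(354,121,.13);print("fence yaw",np.arctan2(-d[0],d[1]),np.linalg.norm(d))
d=S(77,382,.12)-S(67,53,.12);print(d)
print(manip.get_obs()['joint_positions'].round(3))
E
python3 -m crank '[[0,-300,30,0,0,50],[0,-300,30,0,0,50],[0,-300,30,0,0,50],[0,-300,30,0,0,50],[0,-300,30,0,0,50],[0,-300,30,0,0,50],[0,-300,30,0,0,50],[0,-300,30,0,0,50],[0,-300,30,0,0,50],[0,-300,30,0,0,50]]' -1
```

```text
[[ 0.552  -0.2316]
 [ 0.5485 -0.3018]
 [ 0.4994 -0.298 ]
 [ 0.503  -0.2282]] [ 0.5257 -0.2649]
yaw y-axis -0.04945263493210275 0.0702989807630253
yaw y-axis -0.051204537847179224 0.06987697193896966
win [ 0.5703 -0.0328] stopcorner [ 0.5954 -0.0057]
fence yaw 0.034824054921330595 0.17929119124548784
[-0.20031428 -0.00781079]
[0.48  0.329 1.439 0.    1.363 2.226]
t: 12.95
ee_pos: [0.4876, -0.0043, 0.273]
tool_rot: [-3.141, 0.0, 0.697]
ft_force: [0.1, -0.0, 0.6]
width: 0.0851
finger_force: 0.0
```

```bash
python3 -m crank '[[38,-321,-23,0,0,47.2],[38,-321,-23,0,0,47.2],[38,-321,-23,0,0,47.2],[38,-321,-23,0,0,47.2],[38,-321,-23,0,0,47.2],[38,-321,-23,0,0,47.2],[38,-321,-23,0,0,47.2],[38,-321,-23,0,0,47.2],[38,-321,-23,0,0,47.2],[38,-321,-23,0,0,47.2]]'
python3 - <<'E'
from h import *
import pickle
o=manip.get_obs();f=manip.grab_frame("wrist");pickle.dump((o,f),open("fw.pkl","wb"))
im=f["frame"].copy();c,s=np.cos(-.05),np.sin(-.05)
P=[np.array([.5257+c*a-s*b,-.2649+s*a+c*b,.045]) for a,b in((.025,.035),(.025,-.035),(-.025,-.035),(-.025,.035))]
q=np.array([proj(f,p) for p in P]);print(q.round(1).tolist(),o['joint_positions'].round(2))
cv2.polylines(im,[np.int32(q.round())],True,(0,0,255),1)
cv2.imwrite("pics/w3.png",im)
E
```

```text
t: 13.95
ee_pos: [0.5262, -0.3246, 0.2503]
tool_rot: [-3.142, -0.0, 1.522]
ft_force: [0.5, -0.1, -0.6]
width: 0.0855
finger_force: 0.0
[[293.1, 100.3], [292.1, 164.4], [248.5, 164.3], [247.4, 100.3]] [-0.61  0.44  1.28  0.    1.42 -0.56]
```

View pics/w3.png

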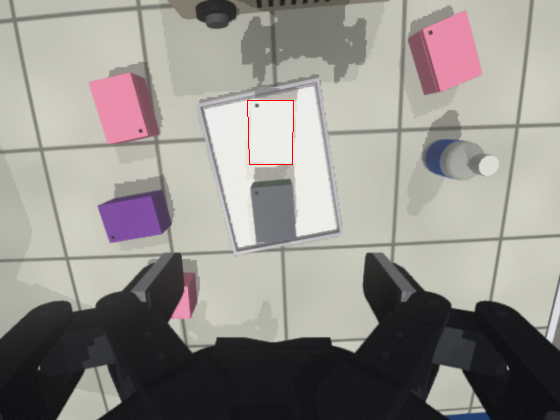

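The predicted outline (red) falls on the white block, from (247,100) to (293,164), with its dot at (257,105). The green block sits clear below it. I'll descend and grip across the 50 mm sides.

```bash
python3 -m crank '[[0,30,-40,0,0,0],[0,60,-80,0,0,0],[0,60,-120,0,0,0],[0,60,-160,0,0,0],[0,60,-190,0,0,0],[0,60,-210,0,0,0],[0,60,-225,0,0,0],[0,60,-234,0,0,0],[0,60,-234,0,0,0],[0,60,-234,0,0,0]]'
python3 -m crank '[[0,0,0,0,0,0],[0,0,0,0,0,0],[0,0,0,0,0,0],[0,0,0,0,0,0],[0,0,0,0,0,0],[0,0,0,0,0,0],[0,0,0,0,0,0],[0,0,0,0,0,0],[0,0,0,0,0,0],[0,0,0,0,0,0]]' 1 70
```

```text
t: 15.0
ee_pos: [0.5262, -0.2663, 0.0173]
tool_rot: [3.14, 0.001, 1.521]
ft_force: [0.1, -0.5, 0.4]
width: 0.0855
finger_force: 0.0
t: 16.0
ee_pos: [0.5262, -0.2665, 0.0174]
tool_rot: [3.14, 0.001, 1.521]
ft_force: [0.5, 1.3, 7.1]
width: 0.0488
finger_force: 72.6
```

```bash
python3 -m crank '[[0,0,10,0,0,0],[0,0,40,0,0,0],[0,0,80,0,0,0],[0,0,120,0,0,0],[0,0,160,0,0,0],[0,0,190,0,0,0],[0,0,200,0,0,0],[0,0,200,0,0,0],[0,0,200,0,0,0],[0,0,200,0,0,0]]'
python3 -m crank '[[4,30,0,0,0,0],[10,70,0,0,0,2],[18,110,0,0,0,4],[24,150,0,0,0,4.9],[30,190,0,0,0,4.9],[33,208,0,0,0,4.9],[34,213,0,0,0,4.9],[34,213,0,0,0,4.9],[34,213,0,0,0,4.9],[34,213,0,0,0,4.9]]'
python3 - <<'E'
from h import *
import pickle
o=manip.get_obs();print(o['ft_force'],o['width'])
f=manip.grab_frame("wrist");s=manip.grab_frame("side");pickle.dump((o,f,s),open("fs.pkl","wb"))
cv2.imwrite("pics/w4.png",np.hstack([cv2.resize(f["frame"],(400,300)),cv2.resize(s["frame"][110:260,190:390],(400,300),interpolation=cv2.INTER_CUBIC)]))
E
```

```text
t: 17.0
ee_pos: [0.5251, -0.2659, 0.2144]
tool_rot: [-3.139, -0.001, 1.521]
ft_force: [0.1, 0.2, -1.5]
width: 0.0491
finger_force: 72.3
t: 18.0
ee_pos: [0.5595, -0.0542, 0.216]
tool_rot: [-3.141, 0.0, 1.605]
ft_force: [0.3, 0.0, -1.6]
width: 0.049
finger_force: 72.4
[ 0.32094282  0.02396367 -1.58841571] 0.04903733721375178
```

View pics/w4.png

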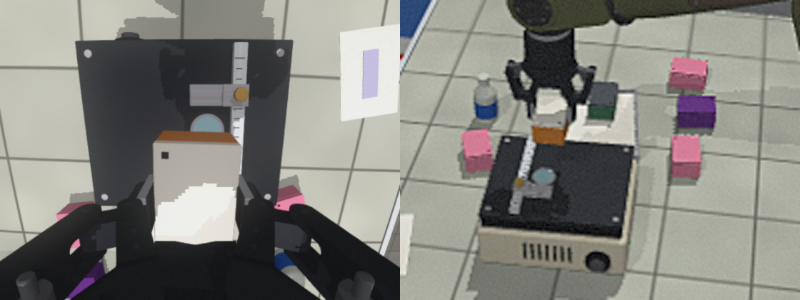

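The wrist view (left half) shows the block held level, with its end edge at row 142. Ahead of it are the stop at (215,95) and the fence along column 236. I'll measure those in one enlarged crop.

```bash
python3 - <<'E'
from h import *
import pickle
o,f,s=pickle.load(open("fs.pkl","rb"))
cv2.imwrite("pics/w5.png",cv2.resize(f["frame"][50:250,200:400],(600,600),interpolation=cv2.INTER_CUBIC))
E
```

```text
(no output)
```

View pics/w5.png

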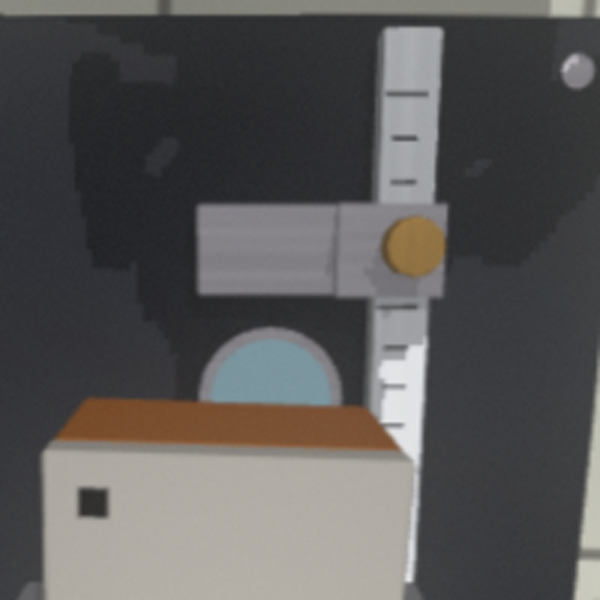

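The crop shows the block's top end corners at (44,455) and (412,462) and its bottom end corners at (92,398) and (366,407). The foot of the stop's face is at row 297, and the foot of the fence runs along column 366-382.

```bash
python3 - <<'E'
from h import *
import pickle
o,f,s=pickle.load(open("fs.pkl","rb"));e=o['ee_pos'];print(e)
C=lambda x,y,z:at_z(f,200+x/3,50+y/3,z)[:2]
zb=e[2]-.0124
for nm,pts,z in(("top",((44,455),(412,462)),zb+.04),("bot",((92,398),(366,407)),zb)):
    a,b=[C(*p,z) for p in pts];print(nm,a.round(4),b.round(4),np.linalg.norm(a-b),((a+b)/2-e[:2]).round(4), np.arctan2(*( (b-a)[::-1])))
fa,fb=C(380,30,.12),C(366,405,.12);print("fence",fa.round(4),fb.round(4),np.arctan2(-(fa-fb)[0],(fa-fb)[1]))
fa2,fb2=C(387,30,.13),C(381,405,.13);print("fence top",fa2.round(4),fb2.round(4),np.arctan2(-(fa2-fb2)[0],(fa2-fb2)[1]))
for z in(.12,.13):
  a,b=C(198,295,z),C(333,297,z);print("stop",z,a.round(4),b.round(4),np.arctan2((b-a)[1],(b-a)[0]))
E
```

```text
[ 0.55947    -0.05422005  0.21599305]
top [ 0.5353 -0.0171] [ 0.5833 -0.0164] 0.04806293557223724 [-0.0002  0.0375] 0.014583007365001068
bot [ 0.5361 -0.0168] [ 0.5836 -0.0167] 0.04749029498609955 [0.0004 0.0375] 0.0008667052320037175
fence [0.5945 0.0609] [ 0.5978 -0.0317] 0.035342826224279554
fence top [0.5945 0.0589] [ 0.5999 -0.0297] 0.060267710616980746
stop 0.12 [ 0.5521 -0.0043] [ 0.5871 -0.0036] 0.02018483676015933
stop 0.13 [ 0.5523 -0.0037] [ 0.5858 -0.003 ] 0.020184836760159416
```

```bash
python3 -m crank '[[0,0,-25,0,0,0],[0,0,-50,0,0,0],[0,0,-65,0,0,0],[0,0,-72,0,0,0],[0,0,-76,0,0,0],[0,0,-78,0,0,0],[0,0,-79,0,0,0],[0,0,-80,0,0,0],[0,0,-80,0,0,0],[0,0,-80,0,0,0]]'
python3 -m crank '[[0,0,-0.4,0,0,0],[0,0,-0.8,0,0,0],[0,0,-1.2,0,0,0],[0,0,-1.6,0,0,0],[0,0,-2,0,0,0],[0,0,-2.4,0,0,0],[0,0,-2.8,0,0,0],[0,0,-3,0,0,0],[0,0,-3,0,0,0],[0,0,-3,0,0,0]]'
```

```text
t: 19.1
ee_pos: [0.5597, -0.0532, 0.1365]
tool_rot: [3.141, 0.0, 1.607]
ft_force: [-0.0, -0.4, -1.1]
width: 0.0489
finger_force: 72.3
t: 20.1
ee_pos: [0.5597, -0.0532, 0.1335]
tool_rot: [3.141, 0.0, 1.607]
ft_force: [-1.4, 0.9, 1.1]
width: 0.049
finger_force: 72.6
```

```bash
python3 -m crank '[[0,0,-0.3,0,0,0],[0,0,-0.6,0,0,0],[0,0,-0.8,0,0,0],[0,0,-0.8,0,0,0],[0,0,-0.8,0,0,0],[0,0,-0.8,0,0,0],[0,0,-0.8,0,0,0],[0,0,-0.8,0,0,0],[0,0,-0.8,0,0,0],[0,0,-0.8,0,0,0]]'
```

```text
t: 21.1
ee_pos: [0.5597, -0.0532, 0.1334]
tool_rot: [3.141, 0.0, 1.607]
ft_force: [-6.1, 1.3, 9.8]
width: 0.0488
finger_force: 73.7
```

Stage contact comes at TCP z = 0.1334. I'll ease off and slide towards the stop.

```bash
python3 -m crank '[[0,0,0.7,0,0,0],[0,2,0.7,0,0,0],[0,4,0.7,0,0,0],[0,6,0.7,0,0,0],[0,8,0.7,0,0,0],[0,9,0.7,0,0,0],[0,10,0.7,0,0,0],[0,10.5,0.7,0,0,0],[0,11,0.7,0,0,0],[0,11,0.7,0,0,0]]'
python3 -m crank '[[2,0,0,0,0,0],[4,0,0,0,0,0],[6,0,0,0,0,0],[7,0,0,0,0,0],[8,0,0,0,0,0],[9,0,0,0,0,0],[9.5,0,0,0,0,0],[10,0,0,0,0,0],[10,0,0,0,0,0],[10,0,0,0,0,0]]'
```

```text
t: 22.1
ee_pos: [0.5598, -0.0422, 0.1334]
tool_rot: [3.141, 0.0, 1.607]
ft_force: [-0.6, -2.9, 5.6]
width: 0.0491
finger_force: 72.9
t: 23.1
ee_pos: [0.5694, -0.0418, 0.1334]
tool_rot: [-3.141, -0.0, 1.607]
ft_force: [-5.2, -0.3, 8.8]
width: 0.0485
finger_force: 73.4
```

```bash
python3 -m crank '[[0.5,0,0,0,0,0],[1,0,0,0,0,0],[1.5,0,0,0,0,0],[2,0,0,0,0,0],[2,0,0,0,0,0],[2,0,0,0,0,0],[2,0,0,0,0,0],[2,0,0,0,0,0],[2,0,0,0,0,0],[2,0,0,0,0,0]]'
python3 -m crank '[[0,0.5,0,0,0,0],[0,1,0,0,0,0],[0,1.5,0,0,0,0],[0,2,0,0,0,0],[0,2,0,0,0,0],[0,2,0,0,0,0],[0,2,0,0,0,0],[0,2,0,0,0,0],[0,2,0,0,0,0],[0,2,0,0,0,0]]'
```

```text
t: 24.1
ee_pos: [0.5713, -0.0418, 0.1334]
tool_rot: [-3.141, -0.0, 1.607]
ft_force: [-4.8, -0.0, 8.5]
width: 0.0491
finger_force: 73.5
t: 25.1
ee_pos: [0.5713, -0.041, 0.1334]
tool_rot: [-3.141, 0.001, 1.606]
ft_force: [-5.7, -8.7, 8.5]
width: 0.0488
finger_force: 73.0
```

```bash
python3 -m crank '[[0.5,-0.5,0,0,0,0],[1,-0.5,0,0,0,0],[1.5,-0.5,0,0,0,0],[2,-0.5,0,0,0,0],[2,-0.5,0,0,0,0],[2,-0.5,0,0,0,0],[2,-0.5,0,0,0,0],[2,-0.5,0,0,0,0],[2,-0.5,0,0,0,0],[2,-0.5,0,0,0,0]]'
python3 -m crank '[[0.5,0,0,0,0,0],[1,0,0,0,0,0],[1.5,0,0,0,0,0],[1.5,0,0,0,0,0],[1.5,0,0,0,0,0],[1.5,0,0,0,0,0],[1.5,0,0,0,0,0],[1.5,0,0,0,0,0],[1.5,0,0,0,0,0],[1.5,0,0,0,0,0]]'
```

```text
t: 26.1
ee_pos: [0.5716, -0.041, 0.1335]
tool_rot: [-3.136, 0.0, 1.607]
ft_force: [-22.5, -5.2, 19.1]
width: 0.0491
finger_force: 74.1
t: 27.1
ee_pos: [0.5718, -0.0411, 0.1335]
tool_rot: [-3.132, 0.0, 1.607]
ft_force: [-35.3, -6.0, 25.8]
width: 0.0485
finger_force: 74.7
```

```bash
python3 -m crank '[[-0.5,0,0,0,0,0],[-1,0,0,0,0,0],[-1,0,-0.3,0,0,0],[-1,0,-0.5,0,0,0],[-1,0,-0.5,0,0,0],[-1,0,-0.5,0,0,0],[-1,0,-0.5,0,0,0],[-1,0,-0.5,0,0,0],[-1,0,-0.5,0,0,0],[-1,0,-0.5,0,0,0]]'
python3 - <<'E'
from h import *
import pickle
o=manip.get_obs();print(o['ft_force'],o['moment'],o['ee_pos'],o['tool_rot'])
f=manip.grab_frame("wrist");cv2.imwrite("pics/w6.png",cv2.resize(f["frame"][80:230,190:390],(800,600),interpolation=cv2.INTER_CUBIC))
E
```

```text
t: 28.1
ee_pos: [0.5717, -0.0411, 0.1334]
tool_rot: [-3.135, 0.001, 1.607]
ft_force: [-29.0, -5.1, 26.3]
width: 0.0487
finger_force: 74.5
[-29.02312833  -5.14771493  26.33353356] [-0.92753904  4.75419718  0.64469314] [ 0.57172161 -0.04105432  0.1334457 ] [-3.13520071e+00  5.23178481e-04  1.60733736e+00]
```

View pics/w6.png

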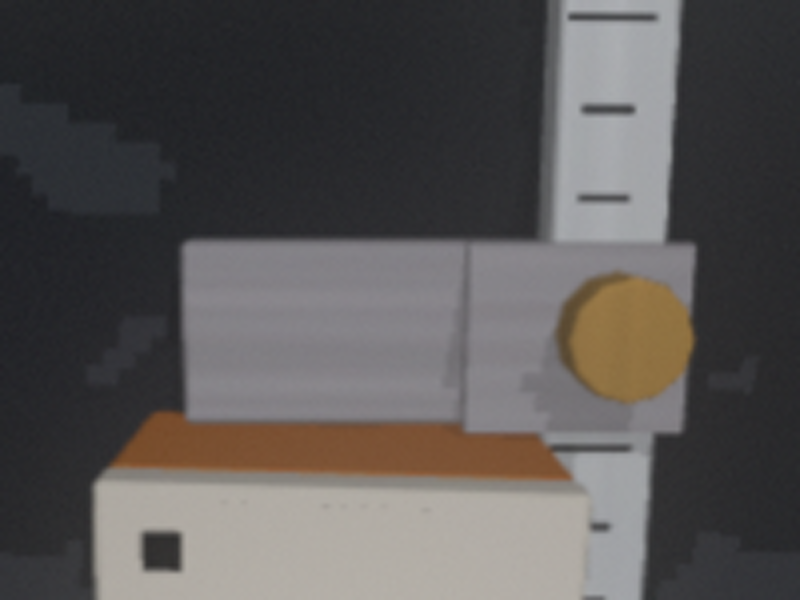

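The wrist view shows the block end against the stop (row 420) and its front face against the fence (column 555). I'll ease the fence push a little for a safer down-to-side ratio, then hand in.

```bash
python3 -m crank '[[-0.5,0,0,0,0,0],[-0.9,0,0,0,0,0],[-0.9,0,0,0,0,0],[-0.9,0,0,0,0,0],[-0.9,0,0,0,0,0],[-0.9,0,0,0,0,0],[-0.9,0,0,0,0,0],[-0.9,0,0,0,0,0],[-0.9,0,0,0,0,0],[-0.9,0,0,0,0,0]]'
```

```text
t: 29.15
ee_pos: [0.5717, -0.0411, 0.1334]
tool_rot: [-3.138, 0.001, 1.607]
ft_force: [-20.7, -5.8, 20.6]
width: 0.0489
finger_force: 73.5
```

```bash
python3 -c "
from plant import manip
print(manip.hand_in())"
```

```text
the job is handed in; nothing more can be done
None
```

I pressed and released the green, yellow and blue keys in order, and handed in with the amber block held on the stage against the fence and stop at about 20 N down and 20 N towards the fence. The hand-in returned no verdict.

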